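# Set a scored circuit-board panel over the breaking edge and hold it

## Task

Get the scored circuit-board panel ready to be snapped: draw the depanelling block's keeper bolt fully out, then slide the panel out between its guide strips, toward the robot, until the pale score line lies right over the block's front steel edge. The big front board then hangs free and would tip the panel off, so keep hold of the tail board at the back and finish while still holding it, the panel level and flat on the block; do not let it tip or lift it off the block on the way, and leave the other things on the bench where they are.

Things in the scene. Friction and masses are not known exactly. Their poses are not given: they have to be found in the camera images.
- block: Depanelling block, fixed to the bench (place and yaw vary): black body 200 (x) x 104 (y) x 50 mm high, a bright steel bar along its front top edge. Origin at the centre of its underside, x toward the back, y left, z up; its front (breaking) edge is at x = -100 mm. An aluminium bolt bracket, 30 mm in x, up to 59 mm high, sticks out of its right flank at x = -81, y = -52 to -92 mm.
- break_edge (a point): Middle of the block's front steel edge, at the height of its flat top (50 mm above the bench); axes as the block's (x points back). On the top two aluminium guide strips, 15 mm wide and 5 mm high, run along x with inner faces 35 mm left and right of the middle; the panel between them has 2 mm play each side.
- bolt (a joint): Keeper bolt, a flat steel tongue 12 mm wide, 6 mm high, crossing the right guide strip: 0 = shut (tongue 14 mm into the panel's path, just ahead of the panel's front edge: it blocks the panel), 0.026 m = fully out, along the block's -y. Starts at 0 to 0.004. Friction about 1.5 N, no spring: it stays where it is left.
- bolt_knob (a point): Middle of the grip of the bolt's upright round red knob: 14 mm in diameter, grip from 62 to 84 mm above the bench, this point at 74 mm. Moves with the bolt; with the bolt shut it is at x = -81, y = -54 mm in the block's frame. 25 mm are free before and behind it (x).
- panel: Loose green circuit-board panel, 140 (x) x 66 (y) x 3 mm, 0.19 to 0.32 kg, lying on the block's top. Origin at the centre of its underside; x as the block's, to the tail. A pale score line crosses it at x = +20 mm. Ahead of it (-70 to +20) is the heavy front board with parts up to 29 mm high; behind it the small tail board. Centre of mass about 42 mm ahead of the line.
- panel_score (a point): Middle of the score line at the underside of the panel (x = +20, y = 0 in the panel's frame).
- terminal_block (a point): Centre of the blue screw-terminal block fixed on the tail board: 20 (x) x 36 (y) x 24 mm high, from 3 to 27 mm above the panel's underside; at x = +45, y = 0, z = +15 mm in the panel's frame, so 25 mm behind the score line. A good place to grip, across 20 or 36 mm: nothing on the panel rises over 2 mm within 25 mm of its faces.
- multimeter: Orange and black multimeter, 145 x 70 x 42 mm, lying on the left of the bench; leave it.
- side_cutters: Red-handled side cutters, 122 mm long, 11 mm high, lying on the right of the bench; leave them.
- flux_jar: Jar of yellowish flux, 64 mm in diameter, 74 mm high, right of the block; leave it.
- module_box: Beige module box, 49 x 74 x 27 mm, right of the block; leave it.
- wick_reel: Small blue reel of copper wick, 29 mm in diameter, 11 mm high, right of the block; leave it.

How it is judged (in metres and radians):
On the way:
1. the keeper bolt is drawn out (at least 22 of its 26 mm) (value of joint bolt above 0.022 m), for 0.2 s.
At the end, for the whole second after the job is handed in: The score line lies over the block's front edge within 4 mm (in the slide direction and sideways) and 3 mm in height, the panel level within 0.05 rad and square to the block within 0.06 rad, at rest, with the robot's fingers holding it (over 1 N); the keeper bolt still drawn out at least 22 mm (x of panel_score in the frame of break_edge between -0.004 and 0.004 m and y of panel_score in the frame of break_edge between -0.004 and 0.004 m and z of panel_score in the frame of break_edge between -0.003 and 0.003 m and angle between panel's own z axis and vertical below 0.05 rad and angle between the x axis of panel and the x axis of block, either way round below 0.06 rad and contact force between the fingers and panel above 1 N and linear speed of panel below 0.02 m/s and value of joint bolt above 0.022 m); the arm keeps its last pose, push and grip.
It fails at once if the panel is slid out (over 15 mm) before the keeper bolt is drawn (x of panel_score in the frame of break_edge below 0.1 m and value of joint bolt below 0.02 m).
It fails at once if the panel tips (over 0.12 rad) (angle between panel's own z axis and vertical above 0.12 rad).
It fails at once if the panel is lifted off the block (score line over 12 mm above the block's top) (z of panel_score in the frame of break_edge above 0.012 m).
It fails at once if a bystander is moved by over 25 mm (distance of any of multimeter, side_cutters, flux_jar, module_box, wick_reel from where it was at the start of the episode above 0.025 m).
It also fails if it takes over 45 s, if anything falls off the work surface, if the arm or the gripper's body presses on something with over 40 N, if the wrist force passes 120 N, or if a joint passes its speed limit or range.

## Robot

A 6-joint arm with a two-finger parallel gripper is mounted at the origin on a cart in front of the work surface, level with it; the furniture and walls round the work are solid. World frame = base frame: x ahead of the robot, y to its left, z up, the work surface at z = 0. Lengths are in mm, angles in rad, forces in N, time in s.
With the tool pointing down it reaches from about 300 to 775 mm from the base axis. Payload 14.6 kg.
Tool frame: the origin (TCP) lies on the centre line of the jaws, within the pads' length; the fingertips stand 8 mm ahead of it and the grasp point (between the pads) lies 11 mm behind it; z points along the fingers, y is the line along which they close (so a half turn about z gives the same grasp; the last joint's range is limited). The gripper opens to 94 mm and grips with 3 to 60 N. Pads are 16 mm wide; open, the fingers measure 119 mm over their backs; the gripper's body (75 mm by 177 mm) begins 78 mm behind the grasp point.
Start: joints at [-1.262, 0.3, 1.521, -0, 1.321, -0.067], TCP at [201.852, -511.61, 213.446] pointing down, gripper open.
Joint ranges: [-3.03, 3.03], [-0.79, 2.21], [0.23, 2.52], [-1.04, 4.18], [0, 3.07], [-2.55, 2.55]. Speed limits (rad/s): [2.22, 2.22, 2.57, 3.14, 3.14, 3.14].

## Interface

Orientations are given as [roll, pitch, yaw] about the fixed x, y, z axes, in that order (R = Rz(yaw) Ry(pitch) Rx(roll)).
In Python, from cell import manip gives the robot as it stands.
- The arm moves only by the tool jog_arm, never from a script. Its argument "rows" is one flat list of numbers, 7 for each row, row after row: the shift along the world's x, y, z in cm, then the turn, a rotation vector about the world's x, y, z in rad, then the closure, from 0 (fully open) to 1 (shut). In form: [dx, dy, dz, rx, ry, rz, fingers, dx, dy, dz, rx, ry, rz, fingers, ...]. A call has 1 to 20 rows; each row shifts and turns the commanded pose from where the row before left it; what a row does not reach is not made up. A row lasts 1/12 s, in which the tool goes at most 41.7 mm and 7.16 degrees, less where a joint would pass 70% of its speed; a pose out of reach is approached as far as the arm can. A call with a gripper value outside its range is refused whole. The fingers move at their own pace and stop on an object; "newtons" is the grip in N (left out, the last holds). Time passes only in rows, so rows that do not move let the fingers close. It gives the time, the measured TCP pose, the force, the opening and the grip force at its end, in the units of the state.
- manip.read_state(): the state, without advancing time (a new reading comes with each control period).
- manip.camera(name): name is "scene" or "top"; returns (picture, depth): 384x512x3 uint8, blue, green, red; 384x512 float32, mm along the optical axis (not along the pixel's ray), 0 where there is no reading.
- manip.camera_model(name): a dict with "K" (3x3 intrinsics, pixels), "R" (3x3) and "t" (3): a world point X has camera coordinates R X + t. Camera axes: x right, y down, z forward; pixel columns grow to the right and rows downward; lengths in mm; the calibration is good to about 2 mm. A picture is of the moment at which its call begins. camera_model takes no time and is no camera call.
- manip.sign_off(): hands the job in; it is judged then, once.
The state is a dict: "clock": time; "joints": joint angles; "qd": joint speeds; "effort": joint torques, N m; "eef_pos": TCP position; "eef_rot": TCP orientation; "wrist_force": force on the tool from outside, world axes, zero at the start; "moment": the same for the moment, N m; "finger_gap": finger opening in mm; "finger_force": force on a finger pad.
Only numpy, scipy, OpenCV 4.12 (cv2) and the standard library are available. Lean on these libraries where they do the work, as an engineer would, in place of code of your own. Each camera call takes 0.05 s, during which the arm holds its last target. There are 200 camera calls.

## Working session

There is one attempt and no reset: what is moved stays moved. The work goes in short steps, Python scripts to look and compute and a tool call to move; the robot and the scene stay as the last step left them, time stands still between calls to the robot, and variables do not carry over. Pictures are saved under pics/ and viewed, at most 10 in all, crops included, and the job is handed in when it is done.

Besides the shell and the picture viewer there is one more tool, called by a JSON object that holds its "method" and its "body", one argument or row to a line. jog_arm: Moves the arm, as the interface text tells. Its arguments: {"type":"object","properties":{"rows":{"type":"array"},"newtons":{"type":"number"}},"required":["rows"]}

```bash
mkdir -p pics
cat > h.py <<'E'
import numpy as np, cv2
from cell import manip
def cloud(name):
    im,d=manip.camera(name); m=manip.camera_model(name)
    K,R,t=[np.array(m[k],float) for k in("K","R","t")]
    v,u=np.mgrid[:im.shape[0],:im.shape[1]]
    c=np.stack([(u-K[0,2])/K[0,0]*d,(v-K[1,2])/K[1,1]*d,d],-1)
    return im,d,(c-t.ravel())@R
def ray(name,px,z):
    m=manip.camera_model(name);K,R,t=[np.array(m[k],float) for k in("K","R","t")]
    o=-R.T@t.ravel(); out=[]
    for u,v in np.atleast_2d(px):
        r=R.T@np.linalg.solve(K,[u,v,1]); out.append(o+r*(z-o[2])/r[2])
    return np.array(out)
E
python3 - <<'E'
from h import *
ims=[]
for n in("top","scene"):
    im,d,P=cloud(n); np.savez(n+"0.npz",im=im,d=d,P=P); cv2.imwrite(f"pics/{n}0.png",im)
    m=manip.camera_model(n); print(n,-np.array(m["R"]).T@np.ravel(m["t"]),np.array(m["K"])[0,0])
print(manip.read_state())
E
```

```text
top [ 354.70039636 -176.13693642 1239.73321837] 379.97121954963626
scene [ -7.03374415 988.95174997 957.62672862] 495.3242820545796
{'clock': 0.1, 'joints': array([-1.26161100e+00,  3.00399647e-01,  1.52148835e+00, -8.69080878e-06,
        1.32068635e+00, -6.66066480e-02]), 'qd': array([ 6.73313132e-05, -1.00679755e-03, -2.28147200e-03,  1.29814658e-03,
        1.52456362e-03,  7.72555824e-04]), 'effort': array([-4.23503543e-04, -5.32647657e+01, -3.53279614e+01,  7.09435064e-02,
        2.35414499e-02, -3.19355559e-05]), 'eef_pos': array([ 201.78241134, -511.42066854,  212.96474446]), 'eef_rot': array([-3.14061258e+00, -5.69391409e-05,  3.75794103e-01]), 'wrist_force': array([-0.33744184, -0.40305247, -0.33801019]), 'moment': array([-0.01617918,  0.00622452,  0.02112556]), 'finger_force': 0.0, 'finger_gap': 94.05803737900965}
```

View pics/top0.png

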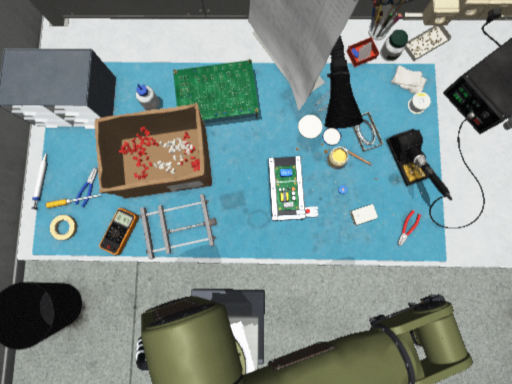

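View pics/scene0.png

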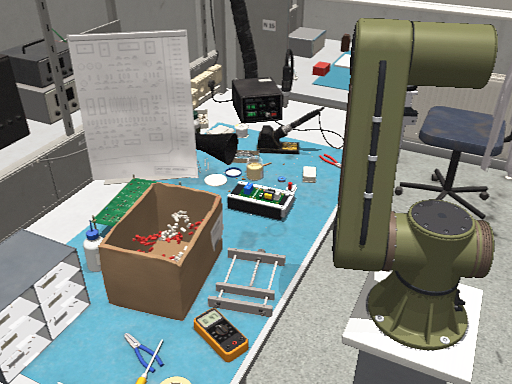

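Run:
```python
from h import *
T=np.load("top0.npz");S=np.load("scene0.npz")
a=cv2.resize(T["im"][145:230,255:335],None,fx=6,fy=6,interpolation=cv2.INTER_CUBIC)
b=cv2.resize(S["im"][170:225,220:310],None,fx=6,fy=6,interpolation=cv2.INTER_CUBIC)
cv2.imwrite("pics/a.png",a);cv2.imwrite("pics/b.png",b)
for N,D,reg in(("top",T,(slice(145,230),slice(255,335))),("scene",S,(slice(170,225),slice(220,310)))):
    im=D["im"][reg].astype(int);P=D["P"][reg];B,G,R=im[...,0],im[...,1],im[...,2]
    print(N)
    for nm,mk in(("red",(R>140)&(G<80)&(B<90)),("blue",(B>130)&(R<70)&(P[...,2]>60)),("green",(G>B+25)&(G>R+25)),("black",(im.max(-1)<60)&(P[...,2]>20)),("bright",(im.min(-1)>190)&(P[...,2]>35))):
        Q=P[mk]; 
        if len(Q): print(nm,len(Q),np.median(Q,0).round(1),Q.min(0).round(),Q.max(0).round(), "px",np.argwhere(mk).mean(0)[::-1]+[reg[1].start,reg[0].start])
Q=T["P"].reshape(-1,3)
# tall things near
for x in range(350,800,50): print(x,[int(np.max(Q[(abs(Q[:,0]-x-25)<25)&(abs(Q[:,1]-y-25)<25)][:,2],initial=0)) for y in range(-550,250,50)])
```

```text
top
red 8 [ 479.8 -305.6   82.2] [ 476. -309.   79.] [ 483. -302.   85.] px [306.875 210.875]
blue 12 [ 592.  -246.1   78.3] [ 355. -257.   75.] [ 611. -176. 1240.] px [287.         173.33333333]
green 514 [ 561.8 -243.1   53.6] [ 355. -281.   46.] [ 631. -176. 1240.] px [286.11867704 187.16731518]
bright 830 [ 516.3 -268.    55.8] [ 355. -340.   45.] [ 656. -176. 1240.] px [289.80963855 195.26626506]
scene
red 8 [ 479.9 -305.5   83.6] [ 475. -311.   69.] [ 484. -302.   84.] px [289.375 183.75 ]
blue 26 [ 593.3 -232.    77.3] [ 587. -256.   70.] [ 609. -220.   84.] px [248.23076923 186.34615385]
green 189 [ 566.4 -228.2   53.8] [  -7. -277.   48.] [626. 989. 958.] px [258.68783069 195.55026455]
black 596 [ 549.8 -195.4   41.7] [  -7. -308.   20.] [653. 989. 958.] px [255.62751678 203.1057047 ]
bright 395 [ 516.1 -237.2   56.3] [  -7. -344.   46.] [653. 989. 958.] px [267.13670886 195.13164557]
350 [9, 8, 9, 9, 10, 7, 9, 1239, 8, 9, 42, 36, 26, 40, 41, 38]
400 [10, 32, 8, 8, 11, 9, 8, 9, 11, 10, 42, 40, 26, 37, 41, 43]
450 [33, 34, 9, 11, 86, 80, 75, 59, 10, 9, 34, 40, 24, 34, 38, 40]
500 [33, 31, 14, 9, 7, 77, 86, 58, 9, 10, 8, 161, 199, 200, 202, 201]
550 [9, 9, 16, 9, 8, 81, 83, 60, 9, 11, 195, 201, 200, 200, 114, 110]
600 [9, 8, 77, 76, 9, 81, 81, 59, 9, 8, 196, 200, 144, 146, 102, 103]
650 [27, 23, 77, 76, 10, 58, 55, 50, 10, 7, 10, 199, 155, 136, 149, 154]
700 [29, 27, 12, 14, 11, 9, 8, 8, 8, 9, 9, 201, 90, 200, 199, 200]
750 [27, 140, 153, 146, 14, 11, 10, 70, 75, 74, 77, 197, 202, 202, 200, 0]
```

View pics/a.png

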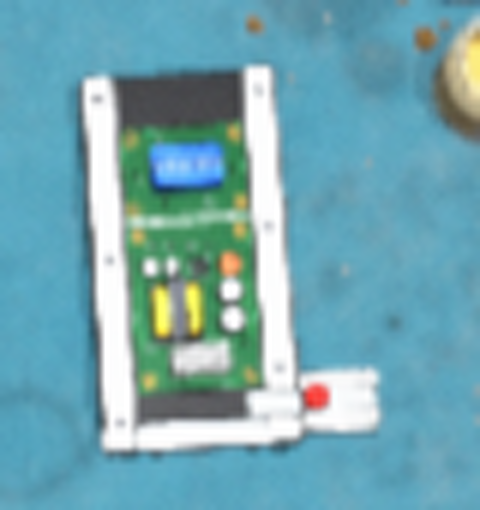

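View pics/b.png

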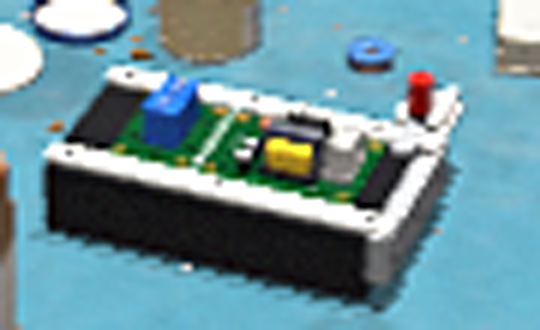

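```bash
cat > meas.py <<'E'
from h import *
def meas(im,P):
    im=im.astype(int);B,G,R=im[...,0],im[...,1],im[...,2]
    reg=np.zeros(G.shape,bool);reg[145:235,255:335]=1
    Z=P[...,2]
    br=reg&(im.min(-1)>150)&(Z>40)&(Z<66)
    px=lambda m:np.argwhere(m)[:,::-1].astype(float)
    q=ray("top",px(br),55)[:,:2]
    # strips: iterate the yaw, two outer edges
    c,s,th=q.mean(0),0,0.05
    return q,br,px
E
python3 - <<'E'
from h import *
T=np.load("top0.npz");im=T["im"];P=T["P"];U=8
# subpixel edges: line profiles along pixel rows/cols of an upscaled grey image
g=cv2.cvtColor(im,cv2.COLOR_BGR2GRAY).astype(float)
mn=im.min(-1).astype(float)
def cross(prof,lo,lvl):  # positions where profile crosses level
    i=np.where((prof[:-1]-lvl)*(prof[1:]-lvl)<0)[0]
    return [lo+k+(lvl-prof[k])/(prof[k+1]-prof[k]) for k in i]
L=[];Rr=[];Li=[];Ri=[]
for v in range(162,206):
    c=cross(mn[v,262:312],262,140)
    l=[x for x in c if x<283]; r=[x for x in c if x>291]
    if v%6==0: print(v,np.round(c,1))
    if c: L.append((c[0],v)); Rr.append((c[-1],v))
def fit(pts,z):
    w=ray("top",pts,z); vx,vy,x0,y0=cv2.fitLine(w[:,:2].astype(np.float32),cv2.DIST_HUBER,0,.01,.01).ravel()
    if vx<0: vx,vy=-vx,-vy
    n=np.array([-vy,vx]); return np.arctan2(vy,vx),np.array([x0,y0]),np.abs((w[:,:2]-[x0,y0])@n).max()
lf,rf=fit(L,55),fit([p for p in Rr if p[0]<305],55);print(lf,rf)
F=[]
for u in range(276,300):
    c=cross(mn[208:226,u],208,140); print(u,np.round(c,1)) if u%4==0 else 0
    if c:F.append((u,c[-1]))
print(fit([(a,b) for a,b in F],50), ray("top",F,50)[::6].round(1))
print("col 287",im[176:188,287].tolist())
E
```

```text
162 [268.2 274.  295.2 300.6]
168 [269.  274.3 295.3 301.3]
174 [269.2 274.5 296.2 301.5]
180 [269.4 275.4 292.1 302.3]
186 [270.2 275.4 297.1 302.4]
192 [270.2 275.9 291.3 294.8 297.2 303.3]
198 [270.7 276.5 291.4 295.5 298.1 303.3]
204 [271.2 276.8 283.1 298.1 303.9]
(np.float32(0.078104906), array([ 585.72644, -190.21562], dtype=float32), np.float64(1.0905995586859258)) (np.float32(0.07049081), array([ 571.4095 , -294.24988], dtype=float32), np.float64(18.178445527965334))
276 [219.7]
280 [214.6 219.7]
284 [214.3 219.6]
288 [214.4 219.1]
292 [214.4 218.7]
296 [209.6 218.7]
(np.float32(-1.4971043), array([ 456.34967, -245.93411], dtype=float32), np.float64(1.1650120143758471)) [[ 454.6 -212.2   50. ]
 [ 454.6 -230.9   50. ]
 [ 457.  -249.7   50. ]
 [ 458.2 -268.4   50. ]]
col 287 [[112, 91, 38], [87, 125, 51], [86, 137, 56], [93, 144, 65], [128, 169, 102], [154, 188, 129], [131, 171, 107], [96, 145, 68], [93, 145, 66], [116, 157, 89], [116, 155, 89], [89, 125, 66]]
```

```bash
cat > meas.py <<'E'
from h import *
th=0.075; ex=np.array([np.cos(th),np.sin(th)]); ey=np.array([-ex[1],ex[0]])
def uv(w): w=np.atleast_2d(w)[:,:2]; return np.c_[w@ex,w@ey]
def score(im,lo,hi,c0,c1):
    # subpixel centre of the pale line (red channel) column by column, window lo..hi rows
    pts=[]
    for u in range(c0,c1):
        p=im[lo:hi,u,2].astype(float); p=np.clip(p-np.median(p)-8,0,None)
        if p.sum()>20: pts.append((u,(p*np.arange(lo,hi)).sum()/p.sum()))
    return uv(ray("top",pts,53))
E
python3 - <<'E'
from meas import *
for n in("top","scene"):
    T=np.load(n+"0.npz");im=T["im"].astype(int);P=T["P"]
    if n=="top":
        s=score(T["im"],178,185,277,295); print("score",np.median(s,0),s.round(1)[::3])
    hsv=cv2.cvtColor(T["im"],cv2.COLOR_BGR2HSV)
    for nm,z in(("blue",77),("red",84)):
        if nm=="blue": m=(hsv[...,0]>105)&(hsv[...,0]<125)&(hsv[...,1]>120)&(hsv[...,2]>90)
        else: m=((hsv[...,0]<8)|(hsv[...,0]>172))&(hsv[...,1]>140)&(hsv[...,2]>110)
        m&=(P[...,2]>60)&(abs(P[...,0]-540)<110)&(abs(P[...,1]+270)<70)
        if n=="top":
            w=uv(ray("top",np.argwhere(m)[:,::-1],z)); print(n,nm,len(w),"ray",w.min(0),w.max(0),w.mean(0))
        Q=P[m]; t=Q[Q[:,2]>z-5]; q=uv(t); print(n,nm,len(q),"depth",q.min(0),q.max(0),q.mean(0),t[:,2].mean())
E
```

```text
score [ 557.19199841 -282.24166979] [[ 555.5 -256.7]
 [ 557.2 -266.4]
 [ 556.6 -275.9]
 [ 556.8 -285.4]
 [ 558.3 -295. ]
 [ 558.  -304.6]]
top blue 41 ray [ 569.83808273 -301.85047012] [ 590.46743377 -266.73997633] [ 579.76254378 -286.23165036]
top blue 40 depth [ 570.28311852 -301.83098473] [ 590.64638278 -266.66551286] [ 579.4791989  -286.25979859] 77.71977758925969
top red 9 ray [ 451.93444116 -343.69189549] [ 458.41432069 -337.13086811] [ 455.17372765 -340.41017   ]
top red 9 depth [ 452.16222362 -343.86000255] [ 458.53207324 -337.0527503 ] [ 455.37155906 -340.64851083] 82.00557026461249
scene blue 37 depth [ 567.47602512 -305.0331151 ] [ 588.63137337 -263.74764475] [ 577.36983834 -280.94838211] 77.28149544079224
scene red 10 depth [ 448.26821933 -345.8115958 ] [ 461.00335363 -336.33362481] [ 453.85791533 -340.82009516] 83.6791160100833
```

{"method": "jog_arm", "body": {
  "rows": [2.52,1.87,-0.5,0,0,0.1155,0.62,2.52,1.87,-0.5,0,0,0.1155,0.62,2.52,1.87,-0.5,0,0,0.1155,0.62,2.52,1.87,-0.5,0,0,0.1155,0.62,2.52,1.87,-0.5,0,0,0.1155,0.62,2.52,1.87,-0.5,0,0,0.1155,0.62,2.52,1.87,-0.5,0,0,0.1155,0.62,2.52,1.87,-0.5,0,0,0.1155,0.62,2.52,1.87,-0.5,0,0,0.1155,0.62,2.52,1.87,-0.5,0,0,0.1155,0.62,2.52,1.87,-0.5,0,0,0.1155,0.62,0,0,0,0,0,0,0.62,0,0,0,0,0,0,0.62],
  "newtons": 20
}}

```text
clock: 1.18
eef_pos: [479.6, -304.9, 157.7]
eef_rot: [-3.141, -0.001, 1.648]
wrist_force: [0.1, 0.1, -0.6]
finger_gap: 35.8
finger_force: 0.0
```

{"method": "jog_arm", "body": {
  "rows": [0,0,-2.5,0,0,0,0.62,0,0,-2.5,0,0,0,0.62,0,0,-2.0,0,0,0,0.62,0,-0.05,-1.0,0,0,0,0.62,0,0,-0.75,0,0,0,0.62,0,0,0,0,0,0,0.62,0,0,0,0,0,0,0.9,0,0,0,0,0,0,0.95,0,0,0,0,0,0,0.95,0,0,0,0,0,0,0.95,0,0,0,0,0,0,0.95],
  "newtons": 15
}}

```text
clock: 2.1
eef_pos: [480.5, -306.7, 72.1]
eef_rot: [3.138, 0.002, 1.646]
wrist_force: [7.9, 0.2, -1.3]
finger_gap: 13.7
finger_force: 15.0
```

{"method": "jog_arm", "body": {
  "rows": [0.1,0,0,0,0,0,0.95,0.03,-0.4,0,0,0,0,0.95,0.03,-0.4,0,0,0,0,0.95,0.03,-0.4,0,0,0,0,0.95,0.03,-0.4,0,0,0,0,0.95,0.03,-0.4,0,0,0,0,0.95,0.03,-0.4,0,0,0,0,0.95,0.02,-0.2,0,0,0,0,0.95,0,0,0,0,0,0,0.95,0,0,0,0,0,0,0.95]
}}

```text
clock: 2.93
eef_pos: [482.4, -331.0, 71.6]
eef_rot: [3.141, -0.002, 1.647]
wrist_force: [0.5, 12.4, 6.3]
finger_gap: 13.5
finger_force: 15.0
```

{"method": "jog_arm", "body": {
  "rows": [0,0.05,0,0,0,0,0.62,0,0,0,0,0,0,0.62,0,0,0,0,0,0,0.6,0,0,1,0,0,0,0.6,0,0,2.5,0,0,0,0.58,0,0,3,0,0,0,0.58,0,0,2,0,0,0,0.58,0,-2,0,0,0,0,0.58,0,-3,0,0,0,0,0.58,0,0,0,0,0,0,0.58]
}}

```text
clock: 3.77
eef_pos: [481.5, -385.6, 157.1]
eef_rot: [3.141, 0.002, 1.644]
wrist_force: [-0.8, 0.4, -0.3]
finger_gap: 39.2
finger_force: 0.0
```

Run:
```python
from meas import *
for n in("top","scene"):
    im,d,P=cloud(n)
    hsv=cv2.cvtColor(im,cv2.COLOR_BGR2HSV)
    if n=="top": cv2.imwrite("pics/t1.png",cv2.resize(im[130:250,230:370],None,fx=4,fy=4))
    for nm,z in(("blue",77),("red",84)):
        if nm=="blue": m=(hsv[...,0]>105)&(hsv[...,0]<125)&(hsv[...,1]>120)&(hsv[...,2]>90)
        else: m=((hsv[...,0]<8)|(hsv[...,0]>172))&(hsv[...,1]>140)&(hsv[...,2]>110)
        m&=(P[...,2]>60)&(P[...,2]<95)&(abs(P[...,0]-540)<110)&(abs(P[...,1]+280)<80)
        Q=P[m]; t=Q[Q[:,2]>z-5]
        if len(t): q=uv(t); print(n,nm,len(q),q.min(0),q.max(0),q.mean(0))
print({k:manip.read_state()[k] for k in("clock","eef_pos","eef_rot","finger_gap")})
```

```text
top blue 24 [ 570.27152828 -302.04028527] [ 587.55609258 -266.74119908] [ 577.05646471 -284.29089355]
scene blue 38 [ 566.99298162 -303.76070265] [ 588.32165199 -263.2723938 ] [ 577.57375247 -280.24972688]
scene red 7 [ 450.07053508 -368.28860729] [ 457.10060722 -354.10959553] [ 452.87811606 -361.40004909]
{'clock': 3.8667, 'eef_pos': array([ 481.724792  , -382.54292296,  156.24622621]), 'eef_rot': array([3.14157443e+00, 1.74000305e-05, 1.64492276e+00]), 'finger_gap': 39.112960379966616}
```

View pics/t1.png

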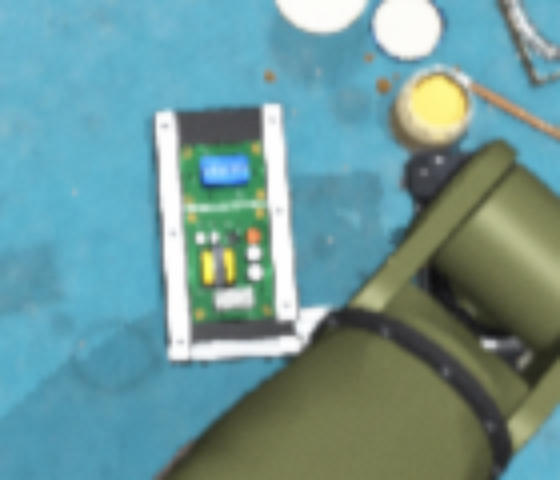

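Run:
```python
from meas import *
S=np.load("scene0.npz")
im1,d1,P1=cloud("scene")
for im,P in((S["im"],S["P"]),(im1,P1)):
    hsv=cv2.cvtColor(im,cv2.COLOR_BGR2HSV)
    m=((hsv[...,0]<10)|(hsv[...,0]>170))&(hsv[...,1]>110)&(hsv[...,2]>80); m[:170]=0;m[225:]=0;m[:,:270]=0;m[:,310:]=0
    p=np.argwhere(m)[:,::-1]; print(len(p),p.min(0),p.max(0),p.mean(0),uv(ray("scene",[p.mean(0)],74)),uv(P[m]).round(0).tolist())
cv2.imwrite("pics/b1.png",cv2.resize(im1[150:225,220:320],None,fx=6,fy=6,interpolation=cv2.INTER_CUBIC))
```

```text
27 [280 181] [291 188] [288.44444444 184.44444444] [[ 459.55370338 -345.3241311 ]] [[525.0, -458.0], [523.0, -463.0], [518.0, -460.0], [496.0, -463.0], [458.0, -346.0], [455.0, -346.0], [449.0, -338.0], [461.0, -344.0], [456.0, -339.0], [453.0, -340.0], [450.0, -343.0], [456.0, -339.0], [452.0, -337.0], [448.0, -336.0], [458.0, -336.0], [455.0, -336.0], [453.0, -341.0], [460.0, -341.0], [455.0, -336.0], [451.0, -336.0], [458.0, -338.0], [455.0, -337.0], [453.0, -342.0], [449.0, -340.0], [460.0, -345.0], [456.0, -340.0], [452.0, -342.0]]
22 [281 179] [293 185] [290.72727273 181.63636364] [[ 457.8778883  -364.79360066]] [[457.0, -362.0], [455.0, -370.0], [452.0, -368.0], [457.0, -362.0], [453.0, -363.0], [450.0, -364.0], [521.0, -457.0], [519.0, -462.0], [492.0, -474.0], [455.0, -359.0], [452.0, -358.0], [451.0, -367.0], [460.0, -362.0], [456.0, -361.0], [452.0, -358.0], [456.0, -361.0], [452.0, -361.0], [450.0, -367.0], [455.0, -360.0], [453.0, -363.0], [454.0, -358.0], [451.0, -358.0]]
```

View pics/b1.png

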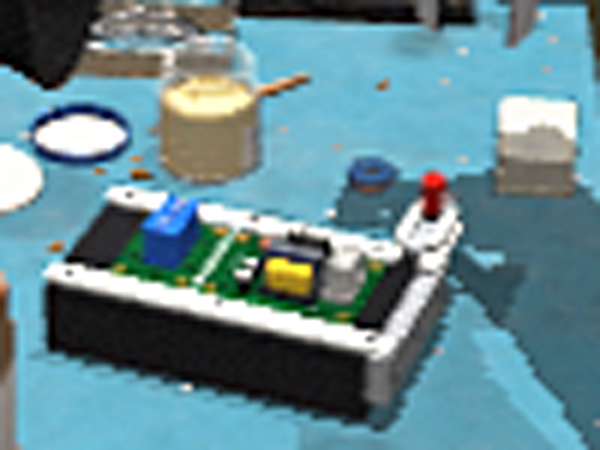

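{"method": "jog_arm", "body": {
  "rows": [1.47,1.78,0,0,0,0,0.58,1.47,1.78,0,0,0,0,0.58,1.47,1.78,0,0,0,0,0.58,1.47,1.78,0,0,0,0,0.58,1.47,1.78,0,0,0,0,0.58,1.47,1.78,0,0,0,0,0.58,1.47,1.78,0,0,0,0,0.58,1.47,1.78,0,0,0,0,0.58,0,0,-2,0,0,0,0.58,0,0,-2,0,0,0,0.58,0,0,-1,0,0,0,0.58,0,0,0,0,0,0,0.58,0,0,0,0,0,0,0.58]
}}

```text
clock: 5.0
eef_pos: [599.6, -239.3, 106.4]
eef_rot: [-3.141, -0.0, 1.646]
wrist_force: [0.6, 0.2, 0.0]
finger_gap: 39.5
finger_force: 0.0
```

{"method": "jog_arm", "body": {
  "rows": [0,-0.1,-1.5,0,0,0,0.58,0,0,-1.5,0,0,0,0.58,0,0,-0.8,0,0,0,0.58,0,0,-0.4,0,0,0,0.58,0,0,0,0,0,0,0.58,0,0,0,0,0,0,0.7,0,0,0,0,0,0,0.8,0,0,0,0,0,0,0.85,0,0,0,0,0,0,0.9,0,0,0,0,0,0,0.9,0,0,0,0,0,0,0.9],
  "newtons": 10
}}

```text
clock: 5.92
eef_pos: [600.0, -240.7, 64.8]
eef_rot: [3.14, 0.001, 1.646]
wrist_force: [-0.3, 2.1, 6.0]
finger_gap: 20.1
finger_force: 10.0
```

{"method": "jog_arm", "body": {
  "rows": [0,0,0,0,0,0,0.95,0,0,0,0,0,0,0.95,-0.3,-0.0225,0,0,0,0,0.95,-0.5,-0.0375,0,0,0,0,0.95,-0.6,-0.045,0,0,0,0,0.95,-0.6,-0.045,0,0,0,0,0.95,0,0,0,0,0,0,0.95,0,0,0,0,0,0,0.95],
  "newtons": 40
}}

```text
clock: 6.58
eef_pos: [579.2, -242.3, 64.8]
eef_rot: [-3.142, 0.0, 1.646]
wrist_force: [-4.7, 1.1, 9.6]
finger_gap: 19.7
finger_force: 40.0
```

{"method": "jog_arm", "body": {
  "rows": [-0.5,-0.0375,0,0,0,0,0.95,-0.8,-0.06,0,0,0,0,0.95,-0.8,-0.06,0,0,0,0,0.95,-0.8,-0.06,0,0,0,0,0.95,-0.8,-0.06,0,0,0,0,0.95,-0.8,-0.06,0,0,0,0,0.95,-0.8,-0.06,0,0,0,0,0.95,-0.8,-0.06,0,0,0,0,0.95,-0.8,-0.06,0,0,0,0,0.95,-0.6,-0.045,0,0,0,0,0.95,-0.5,-0.0375,0,0,0,0,0.95,0,0,0,0,0,0,0.95,0,0,0,0,0,0,0.95],
  "newtons": 40
}}

```text
clock: 7.67
eef_pos: [499.2, -248.3, 64.7]
eef_rot: [3.141, 0.001, 1.646]
wrist_force: [-4.2, -0.9, 10.8]
finger_gap: 19.7
finger_force: 40.0
```

Run:
```python
from meas import *
im,d,P=cloud("scene"); cv2.imwrite("pics/s2.png",cv2.resize(im[130:230,210:330],None,fx=6,fy=6,interpolation=cv2.INTER_CUBIC))
np.savez("s2.npz",im=im,P=P)
s=manip.read_state();print(s["eef_pos"],uv(s["eef_pos"]),s["eef_rot"],s["wrist_force"],s["moment"],s["clock"])
```

```text
[ 499.26048    -248.32451632   64.73832522] [[ 479.25008467 -285.03587256]] [-3.14155975e+00  6.19331120e-04  1.64613370e+00] [-4.38525044 -0.02887933 10.01234206] [-0.07332369  0.77005868 -0.02641968] 7.7167
```

View pics/s2.png

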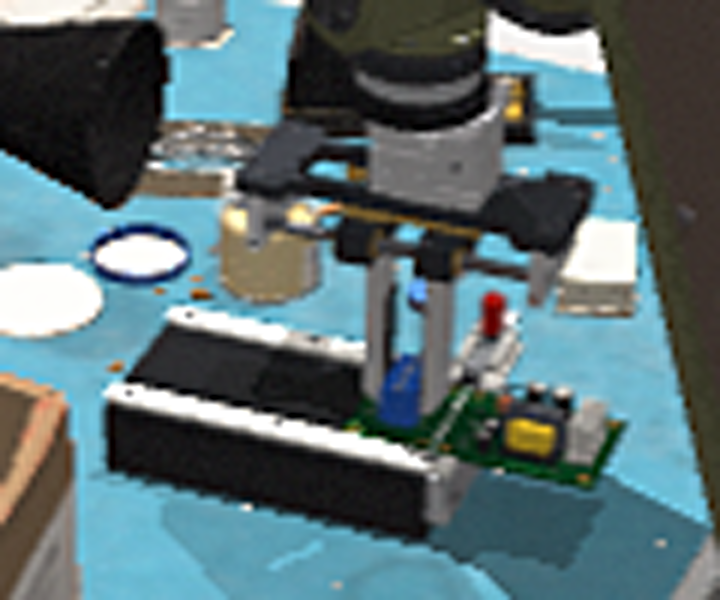

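{"method": "jog_arm", "body": {
  "rows": [-0.4,-0.03,0,0,0,0,0.95,-0.5,-0.0375,0,0,0,0,0.95,-0.5,-0.0375,0,0,0,0,0.95,-0.3,-0.0225,0,0,0,0,0.95,-0.08,0,0,0,0,0,0.95,0,0,0,0,0,0,0.95,0,0,0,0,0,0,0.95],
  "newtons": 40
}}

```text
clock: 8.3
eef_pos: [482.2, -249.6, 64.7]
eef_rot: [3.14, 0.001, 1.646]
wrist_force: [1.0, -0.3, 7.0]
finger_gap: 20.1
finger_force: 40.0
```

Run:
```python
from meas import *
im,d,P=cloud("scene"); 
cv2.imwrite("pics/s3.png",cv2.resize(im[182:222,262:316],None,fx=14,fy=14,interpolation=cv2.INTER_CUBIC))
it,dt,Pt=cloud("top"); cv2.imwrite("pics/t3.png",cv2.resize(it[150:240,250:330],None,fx=6,fy=6))
np.savez("s3.npz",im=im,P=P,it=it,Pt=Pt)
# scene views: predicted pixel of break edge line ends & score
m=manip.camera_model("scene");K,R,t=[np.array(m[k],float) for k in("K","R","t")]
W=lambda u,v,z:np.r_[u*ex+v*ey,z]
for u,v,z in((436.4,-249.7,50),(436.4,-233,50),(436.4,-252,53),(436.4,-318,53)):
    c=K@(R@W(u,v,z)+t.ravel());print((u,v,z),c[:2]/c[2])
g=(im[...,1].astype(int)-np.maximum(im[...,0],im[...,2])>15)&(abs(P[...,2]-53)<6)&(abs(P[...,1]+250)<70)
q=uv(P[g]);print("green",g.sum(),q.min(0),q.max(0),np.percentile(P[g][:,2],[10,50,90]))
s=manip.read_state();print(s["eef_pos"],uv(s["eef_pos"]),s["eef_rot"],s["wrist_force"],s["finger_gap"],s["clock"])
```

```text
(436.4, -249.7, 50) [285.70483369 207.3094869 ]
(436.4, -233, 50) [284.03834637 210.14715272]
(436.4, -252, 53) [285.97194436 206.15075309]
(436.4, -318, 53) [292.28880806 195.41671236]
green 173 [ 346.62592968 -322.55297103] [ 483.9026786 -247.0323447] [51.11675316 54.02075843 56.64451243]
[ 482.18908437 -249.57246748   64.73594895] [[ 462.13317121 -285.00116082]] [3.14004668e+00 1.03941089e-03 1.64622223e+00] [ 0.87330866 -0.2043887   7.35410551] 19.82681764270785 8.4
```

View pics/s3.png

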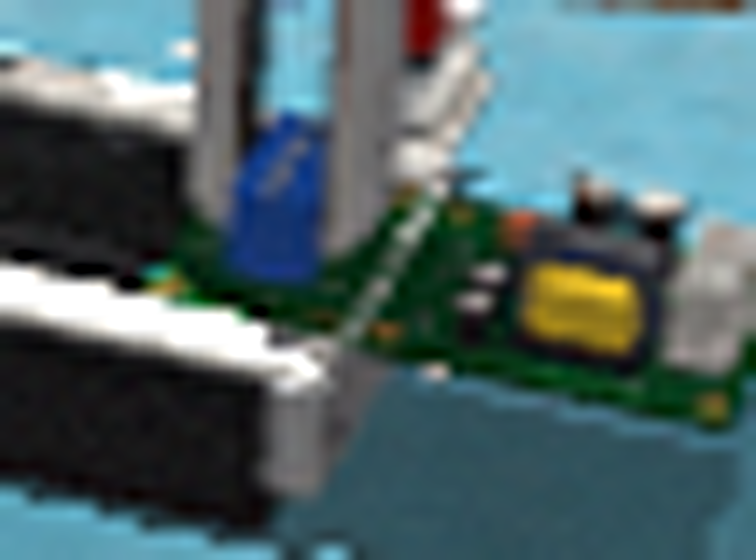

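View pics/t3.png

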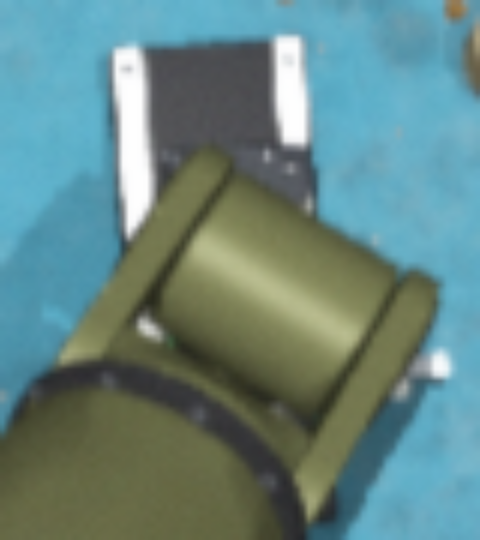

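Run:
```python
from meas import *
D=np.load("s3.npz");im=D["im"].astype(float);S=np.load("scene0.npz")["im"].astype(float)
def cen(im,rows,lo,hi):
    out=[]
    for v in rows:
        p=im[v,lo:hi].min(-1); p=np.clip(p-np.median(p)-10,0,None)
        if p.sum()>15: out.append((lo+(p*np.arange(hi-lo)).sum()/p.sum(),v))
    return out
for v in range(196,208):print(v,im[v,280:300].min(-1).astype(int))
pts=[]
for v in range(198,206):
    c=int(round(286.6+(205.9-v)*6.1/9.3)); w=im[v,c-3:c+4].min(-1); w=np.clip(w-np.sort(w)[3]-5,0,None)
    if w.sum()>10: pts.append((c-3+(w*np.arange(7)).sum()/w.sum(),v))
print(uv(ray("scene",pts,53)).round(1))
# same line in the initial scene picture: rough end pixels from crop b (200,165)/(235,115)
pts=[]
for v in range(189,198):
    c=int(round(220+235/6+(170+115/6-v)*-35/50)); w=S[v,c-3:c+4].min(-1); w=np.clip(w-np.sort(w)[3]-5,0,None)
    if w.sum()>10: pts.append((c-3+(w*np.arange(7)).sum()/w.sum(),v))
print("start",uv(ray("scene",pts,53)).round(1))
# front edge of the bar, start scene: rows of min channel near the front
for v in range(192,216,2): print(v,S[v,276:302].min(-1).astype(int))
```

```text
196 [ 23  31  19  20  24  79 114 116 117  93  35  68  98  76  31  49  40  68
  88  91]
197 [ 19  21  21  15  27  79 116 116 106  46   0 100 150  18  35  30   2  38
  64  74]
198 [ 25  20  21  17  43  91 121 112  80   0 109 157  47   0  15  13   0  27
  36  49]
199 [ 24  24  25  15  46 100 110  59  11  17  73  90   0   3  22  35   0  19
  32  48]
200 [23 19 21 19 27 51 41  7  0 54 82 19  0  8 20 30 16 33 14 37]
201 [ 26  23  28  26  14   9   5   3  22  50  47   0   0  27  22  53 127 145
  36  34]
202 [ 11  13  13  10  17  36  32   0  81 117   1   7  10   8   3  24  48  37
  15  43]
203 [ 12  29   5   8   1   4   0  51  84  51   0   2   7   6  57 127 138  32
   8  48]
204 [ 0  0  0 16 20 22 31 65 74  0  0 16 34  4 16 35 43  5  9 40]
205 [255  94  70  33  25  13  77 110  31  39  30  16  37   0  13   9  10  12
   6  25]
206 [255 101  98 127 154 142  92  58  16  25  22   1   5  10  12  18  12   8
  14  13]
207 [255 255 255 255 138 127  95  78  55  37  14   0   0   0   3  13  12  11
   9   8]
[[ 436.4 -301.7]
 [ 435.2 -296. ]
 [ 436.1 -289.4]
 [ 435.  -283.7]
 [ 436.5 -277. ]
 [ 435.9 -271
[... 813 characters left out ...]

  79 119 112 109 110 112 111 113]
204 [255 255 239  68   0  11  15  30 165 251 245 238 163  71  87  82  53  56
  86 113 109 110 108 109 111 112]
206 [255 255 255 255 255 123 202 255 255 255 202 119  73  73  73  48  43  80
 111 106 106 106 101 107 110 108]
208 [ 46  63  82 109 151 161 181 252 255 172  91  83  90  82  51  46 120 162
 103 100 106 108 109 107 109 110]
210 [ 18  15  18  11  23  82 115 106 109  82  86  87  74  53  87 116 111 109
 104 105 101 108 107 115 117 120]
212 [ 19  20  25  12  34  81 110 105  97  77  79  71  47  83 111 112 110 108
 107 106 105 105 104 106 106 106]
214 [ 19  21  17  18  33  81 107 105 102  86  71  51  82 113 114 112 108 105
 105 106 104 105 105 109 109 106]
```

Run:
```python
from meas import *
S=np.load("scene0.npz")["im"].astype(float)
pts=[]
for v in range(195,207):
    p=S[v,:].min(-1); k=int(round(290.4+(200-v)*.6))-3
    for c in range(k,k+6):
        if p[c]>=160>p[c+1]: pts.append((c+(p[c]-160)/(p[c]-p[c+1]),v))
print(uv(ray("scene",pts,50)).round(1).tolist())
im,d,P=cloud("scene");h=cv2.cvtColor(im,cv2.COLOR_BGR2HSV)
m=((h[...,0]<8)|(h[...,0]>172))&(h[...,1]>140)&(h[...,2]>110)&(P[...,2]>60)&(P[...,2]<95)&(abs(P[...,0]-480)<30)&(abs(P[...,1]+325)<40)
print(uv(P[m]).round(0).tolist())
D=np.load("s3.npz");q=uv(ray("top",[(250+438/6,150+350/6),(250+450/6,150+378/6)],59));print("bolt plate end",q)
```

```text
[[435.0, -326.0], [435.6, -319.4], [434.9, -313.4], [435.4, -306.9], [435.5, -300.6], [434.8, -294.7], [435.8, -288.1], [435.2, -282.2], [435.7, -275.9], [435.3, -270.0], [435.1, -264.0], [436.3, -257.5]]
[[453.0, -362.0], [457.0, -363.0], [453.0, -361.0], [449.0, -362.0], [449.0, -362.0]]
bolt plate end [[ 462.89208    -393.68667028]
 [ 447.97350582 -398.60477094]]
```

Run:
```python
from meas import *
S=np.load("scene0.npz")["im"]; D=np.load("s3.npz")["im"]
for im in(S,D):
    f=im.astype(float); r=np.clip(f[...,2]-np.maximum(f[...,0],f[...,1])-15,0,None)
    w=r[172:194,284:298]; print(w.astype(int))
    a=np.argwhere(w>0); w1=w[w>0]; c=(a*w1[:,None]).sum(0)/w1.sum()+[172,284]
    print(c,w1.sum(),uv(ray("scene",[c[::-1]],73)))
```

```text
[[  0   0   0   0   0   0   0   0   0   0   0   0   0   0]
 [  0   0   0   0   0   0   0   0   0   0   0   0   0   0]
 [  0   0   0   0   0   0   0   0   0   0   0   0   0   0]
 [  0   0   0   0   0   0   0   0   0   0   0   0   0   0]
 [  0   0   0   0   0   0   0   0   0   0   0   0   0   0]
 [  0   0   0   0   0   0   0   0   0   0   0   0   0   0]
 [  0   0   0   0   0   0   0   0   0   0   0   0   0   0]
 [  0   0   0   0   0   0   0   0   0   0   0   0   0   0]
 [  0   0   0   0   0   0   0   0   0   0   0   0   0   0]
 [  0   0   0   0   0   0   0   0   0   0   0   0   0   0]
 [  0   0   0   0  73 184 187 132   0   0   0   0   0   0]
 [  0   0   0   0 107 195 181 188   3   0   0   0   0   0]
 [  0   0   0   0  14 111 120  57   0   0   0   0   0   0]
 [  0   0   0   0  50  87  86  36   0   0   0   0   0   0]
 [  0   0   0   0  64  88  87  39   0   0   0   0   0   0]
 [  0   0   0   0  67  88  90  41   0   0   0   0   0   0]
 [  0   0   0   0  55 102  96  31   0   0   0   0   0   0]
 [  0   0   0   0   0  13   2   0   0   0   0   0   0   0]
 [  0   0   0   0   0   0   0   0   0 
[... 931 characters left out ...]
0   0   0   0  64  78  48   6   0   0   0]
 [  0   0   0   0   0   0   0  70  86  35   0   0   0   0]
 [  0   0   0   0   0   0   0  47  54   2   0   0   0   0]
 [  0   0   0   0   0   0   0   0   0   0   0   0   0   0]
 [  0   0   0   0   0   0   0   0   0   0   0   0   0   0]
 [  0   0   0   0   0   0   0   0   0   0   0   0   0   0]
 [  0   0   0   0   0   0   0   0   0   0   0   0   0   0]
 [  0   0   0   0   0   0   0   0   0   0   0   0   0   0]
 [  0   0   0   0   0   0   0   0   0   0   0   0   0   0]
 [  0   0   0   0   0   0   0   0   0   0   0   0   0   0]
 [  0   0   0   0   0   0   0   0   0   0   0   0   0   0]]
[181.41843003 291.94129693] 1465.0 [[ 454.96189744 -369.15058481]]
```

Run:
```python
from meas import *
b=cv2.resize(cv2.imread("pics/b1.png"),(100,75),interpolation=cv2.INTER_AREA); S=np.load("scene0.npz")["im"].copy(); S0=S[150:225,220:320]
S0=cv2.resize(cv2.resize(S0,None,fx=6,fy=6,interpolation=cv2.INTER_CUBIC),(100,75),interpolation=cv2.INTER_AREA)
for im in(S0,b):
    f=im.astype(float); r=np.clip(f[...,2]-np.maximum(f[...,0],f[...,1])-15,0,110)
    w=r[22:44,64:80]; print(w[4:20].astype(int))
    y,x=np.mgrid[172:194,284:300]; c=[(x*w).sum()/w.sum(),(y*w).sum()/w.sum()]; print(c,w.sum(),uv(ray("scene",[c],73)))
```

```text
[[  0   0   0   0   0   0   0   0   0   0   0   0   0   0   0   0]
 [  0   0   0   0   0   0   0   0   0   0   0   0   0   0   0   0]
 [  0   0   0   0   0   0   0   0   0   0   0   0   0   0   0   0]
 [  0   0   0   0   0   0   0   0   0   0   0   0   0   0   0   0]
 [  0   0   0   0   0   0   0   0   0   0   0   0   0   0   0   0]
 [  0   0   0   0   0   0   0   0   0   0   0   0   0   0   0   0]
 [  0   0   0   0  57 110 110 101   0   0   0   0   0   0   0   0]
 [  0   0   0   0  96 110 110 110   0   0   0   0   0   0   0   0]
 [  0   0   0   0  23 110 110  65   0   0   0   0   0   0   0   0]
 [  0   0   0   0  41  87  84  37   0   0   0   0   0   0   0   0]
 [  0   0   0   0  60  88  83  39   0   0   0   0   0   0   0   0]
 [  0   0   0   0  64  90  87  42   0   0   0   0   0   0   0   0]
 [  0   0   0   0  50  90  82  30   0   0   0   0   0   0   0   0]
 [  0   0   0   0   0  10   4   0   0   0   0   0   0   0   0   0]
 [  0   0   0   0   0   0   0   0   0   0   0   0   0   0   0   0]
 [  0   0   0   0   0   0   0   0   0   0   0   0   0   0   0   0]]
[np.float64(289.51697247706
[... 551 characters left out ...]
  0   0   0   0   0  40  86  83  41   7   0   0   0   0   0]
 [  0   0   0   0   0   0  41  86  85  26   0   0   0   0   0   0]
 [  0   0   0   0   0   0  16  56  52   1   0   0   0   0   0   0]
 [  0   0   0   0   0   0   0   0   0   0   0   0   0   0   0   0]
 [  0   0   0   0   0   0   0   0   0   0   0   0   0   0   0   0]
 [  0   0   0   0   0   0   0   0   0   0   0   0   0   0   0   0]
 [  0   0   0   0   0   0   0   0   0   0   0   0   0   0   0   0]
 [  0   0   0   0   0   0   0   0   0   0   0   0   0   0   0   0]
 [  0   0   0   0   0   0   0   0   0   0   0   0   0   0   0   0]]
[np.float64(291.6865515436944), np.float64(181.44740973312403)] 1911.0 [[ 455.69911229 -368.65735665]]
```

```bash
python3 -c "
from cell import manip
print(manip.sign_off())"
```

```text
the job is handed in; nothing more can be done
None
```

I drew the bolt to its stop, slid the panel until the score line was about 0.5 mm from the front edge in the camera view, and handed in holding the tail board at 40 N; I got no verdict, and bolt travel (24–26 mm, 22 needed) is the least certain value.

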